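# Put the spare scanner batteries on charge

### The job

Put the spare scanner batteries on charge: swing the latch of the battery case aside and open its lid fully, press the release button so that the charger's tray pops out, and with case and tray both open lay every battery flat, ridge up, in a bay of its own in the tray. Then push the tray home until it clicks and stays shut, close the lid of the empty case and swing the latch back over it. Leave the other things on the bench where they are.

Things in the scene. Friction and masses are not known exactly. Their poses are not given: they have to be found in the camera images.
- battery_a_centre (a point): One of up to four like scanner batteries (absent ones have no pose; all present ones start in the case, ridge up): a flat black pack 62 x 46 x 20 mm with a grey grip ridge 44 x 14 x 16 mm standing along the middle of its top (36 mm in all, 105 to 210 g). Point at its centre, 18 mm above its underside, so the ridge spans 2 to 18 mm above the point. x along the pack and the ridge, y across (the ridge is 14 mm wide along y), z up out of the ridge.
- battery_b_centre (a point): Another such battery: see battery_a_centre.
- battery_c_centre (a point): Another such battery: see battery_a_centre.
- battery_d_centre (a point): Another such battery: see battery_a_centre.
- charger: Battery charger, a low white box fixed to the bench: 130 mm deep, 272 mm wide, 62 mm high, with the tray in its front. Origin on the bench under the middle of its front face; x points into the charger (away from its front), y to its left seen from the front, z up.
- tray (a joint): The charger's tray, sliding straight out of the front: 0 latched shut, 0.100 m popped fully out (to the charger's -x). A spring pushes it out with about 5.5 N when shut and 2.5 N when out, so it stays out on its own. To shut it, push its front until it is 1 to 4 mm past 0 (it stops at -0.004), taking up to about 12 N; the catch then clicks up by itself and holds the tray at 0. It cannot be pulled out while latched.
- tray_front (a point): Point on the outer face of the tray's front panel, half-way along, 30 mm above the bench; the panel is 262 mm wide, spans 5 to 50 mm above the bench and stands 11 mm proud of the charger when shut. Moves with the tray; x points into the charger.
- tray_floor (a point): Point on the tray floor at the middle of the row of four bays (floor 9 mm above the bench). Axes as the charger: x into the charger, y along the row. The walls round the bays and the dividers rise 10 mm above the floor.
- release (a joint): The black sprung release button on the charger's top: 0 up, 0.008 m fully down. About 2 N moves it and 5.5 N holds it fully down; the tray is let go when it is more than 6 mm down. Springs back up.
- release_top (a point): Centre of the top face of the release button (26 mm across), 76 mm above the bench when up, 14 mm above the charger's top; 30 mm behind the charger's front face and 105 mm to the charger's -y side.
- case: Battery case, a shallow grey box fixed to the bench: 94 mm deep, 220 mm wide, 50 mm high with the lid shut. The base alone is 24 mm high with 4 mm walls; in it are four pockets in a row along y, 54 mm apart, 66 x 50 mm, with 8 mm high ribs, floor 4 mm above the bench. Origin on the bench under its middle; pocket centres lie at x = -10 mm. x points away from its front, y to its left seen from the front, z up.
- lid (a joint): The case's lid, a 25 mm deep shell hinged along the far rim: 0 shut, grows as the front edge rises, 1.57 upright, stop at 1.8 rad. The hinge is stiff: the lid stays where it is left (about 4 N at the pull moves it). It cannot be opened while the latch lies over it.
- lid_pull (a point): Centre of the lid's pull: a short round bar along y, 14 mm thick and 24 mm long, on a stalk 8 mm thick, 28 mm out in front of the lid's front face. 35 mm above the bench when shut, 122 mm in front of the hinge line, 10 mm above it and 30 mm to the -y side of the case's middle. Turns with the lid: its axes are those of the case when shut. Its two end faces can be pinched along y from above, and the bar can turn between the fingers.
- case_hinge (a point): Point on the hinge axis of the lid at the middle of the case's far rim, 25 mm above the bench; the axis runs along the case's y.
- latch (a joint): Swing latch of the case: a flat steel arm just above the lid, turning about an upright post in front of the case. 0 lies straight back over the lid (its tip is still over the lid's edge until about 1.4), grows as it swings anticlockwise seen from above, 1.57 points along the case's +y, clear of the lid; stop at 1.7. Slight friction (about 1.5 N at the peg); stays where it is left.
- latch_peg (a point): Middle of the black upright peg on the latch arm, to swing it by: 14 mm thick, 26 mm high (59 to 85 mm above the bench; this point is at 72 mm; the lid's top is at 50 mm). 45 mm from the pivot. Moves with the latch.
- latch_pivot (a point): Point on the upright axis of the latch, at the height of latch_peg, 16 mm in front of the case.
- bay0 (a point): Middle of the floor of tray bay 0 (bays in a row along the charger's y, 55 mm apart, each 68 x 52 mm inside, walls 10 mm high). Moves with the tray; axes as the charger.
- bay1 (a point): Middle of the floor of tray bay 1 (bays in a row along the charger's y, 55 mm apart, each 68 x 52 mm inside, walls 10 mm high). Moves with the tray; axes as the charger.
- bay2 (a point): Middle of the floor of tray bay 2 (bays in a row along the charger's y, 55 mm apart, each 68 x 52 mm inside, walls 10 mm high). Moves with the tray; axes as the charger.
- bay3 (a point): Middle of the floor of tray bay 3 (bays in a row along the charger's y, 55 mm apart, each 68 x 52 mm inside, walls 10 mm high). Moves with the tray; axes as the charger.
- mug: White mug 80 mm wide, 95 mm high: a bystander. Origin under its centre.
- tape_roll: Brown roll of packing tape lying flat, 100 mm wide, 48 mm high: a bystander. Origin under its centre.
- gift_box: Cardboard gift box 80 x 80 x 60 mm: a bystander. Origin under its centre.

How it is judged:
By the outcome, as a careful person would: the job done as asked, in the order asked, and still so for the second after the job is handed in, with the robot touching nothing.
Of battery_a, battery_b, battery_c, battery_d only 2 to 4 are there at a start; the rules pass over those that are not, and their reading is None.
At some moment in a run one of battery_a, battery_b, battery_c, battery_d may be knocked a few centimetres aside while the robot is not near it.
Once in a run the grip may slacken for a moment while it holds something.
It also fails if it takes over 210 s, if anything falls off the work surface, if the arm or the gripper's body presses on something with over 40 N, if the wrist force passes 120 N, or if a joint passes its speed limit or range.

### The arm

A 6-joint arm with a two-finger parallel gripper is mounted at the origin on the work surface. World frame = base frame: x ahead of the robot, y to its left, z up, the work surface at z = 0. Lengths are in mm, angles in rad, forces in N, time in s.
With the tool pointing down it reaches from about 275 to 825 mm from the base axis. Payload 5.2 kg.
Tool frame: the origin (TCP) lies at the very end of the fingers, on their centre line; the grasp point (between the pads) lies 19 mm behind it; z points along the fingers, y is the line along which they close (so a half turn about z gives the same grasp; the last joint's range is limited). The gripper opens to 93 mm and grips with 3 to 60 N. Pads are 15 mm wide; open, the fingers measure 128 mm over their backs; the gripper's body (75 mm by 188 mm) begins 65 mm behind the grasp point.
Start: joints at [-1.305, 0.259, 1.535, -0, 1.348, -0.203], TCP at [248.519, -490.656, 218.653] pointing down, gripper open.
Joint ranges: [-3.14, 3.14], [-0.91, 2.08], [0.19, 2.58], [-1.22, 4.36], [0.22, 2.71], [-3.12, 3.12]. Speed limits (rad/s): [2.57, 2.57, 3.14, 3.14, 3.14, 3.14].

### API

Orientations are given as [roll, pitch, yaw] about the fixed x, y, z axes, in that order (R = Rz(yaw) Ry(pitch) Rx(roll)).
In Python, from bench import robot gives the robot as it stands. The module is installed in compiled form; this text tells all that it offers. Calls block until the motion is done:
- robot.move_ptp(position, orientation): joint-space move of the TCP to a pose.
- robot.move_linear(position, ori=None, speed=150, f_stop=None): straight line of the TCP; ori=None keeps the orientation; speed is the mean speed in mm/s. With f_stop (N) it stops when the force on the tool has changed by that much, and returns True; else False.
- robot.move_j(angles): joint-space move.
- robot.move_gripper(opening): opening from 0.0 (shut) to 1.0 (fully open); the grip force is fixed at half the most; returns when the fingers have stopped.
- robot.sleep(seconds).
- robot.inverse_kinematics(position, orientation): joint angles nearest the present ones, or None.
- robot.get_image(name): name is "scene" or "top" or "wrist"; returns a dict with "img" (480x640x3 uint8, blue, green, red), "fovy" (degrees; the focal length in pixels is half the picture's height over the tangent of half this angle, whatever the lens; pixels are square), "cx", "cy" (the principal point, pixels), "k1" (the pictures are not rectified: a ray, as slopes to the right and down, at radius r is drawn at 1 + k1 r^2 times it, then the intrinsics apply), "eye" and "orientation" of the camera in the world. Camera axes: x right, y down, z forward; pixel columns grow to the right and rows downward; lengths in mm; the calibration is good to about 2 mm. A picture is of the moment at which its call begins. There is no depth.
A pose or a line that the arm cannot do raises robot.MotionError and nothing moves.
- robot.hand_in(): hands the job in; it is judged then, once.
Readings, each from a call of its own:
- robot.current_t(): time.
- robot.current_qpos(): joint angles.
- robot.current_joint_vel(): joint speeds.
- robot.current_joint_efforts(): joint torques, N m.
- robot.current_tcp_pos(): TCP position.
- robot.current_eef_rot(): TCP orientation.
- robot.current_contact_force(): force on the tool from outside, world axes, zero at the start.
- robot.current_ft_torque(): the same for the moment, N m.
- robot.current_gripper_width(): opening from 0.0 (shut) to 1.0 (fully open).
- robot.current_finger_force(): force on a finger pad.
Only numpy, scipy, OpenCV 4.12 (cv2) and the standard library are available. Lean on these libraries where they do the work, as an engineer would, in place of code of your own. Each camera call takes 0.05 s, during which the arm holds its last target. There are 200 camera calls.

## Working session

There is one attempt and no reset: what is moved stays moved. The work goes in short steps, each a Python script; the robot and the scene stay as the last script left them, time stands still between calls to the robot, and variables do not carry over. Pictures are saved under pics/ and viewed, at most 14 in all, crops included, and the job is handed in when it is done.

```bash
mkdir -p pics; ls; python3 - <<'E'
from bench import robot
import cv2
for n in("scene","top"):
    d=robot.get_image(n);cv2.imwrite(f"pics/{n}0.png",d["img"])
    print(n,{k:v for k,v in d.items() if k!="img"})
print(robot.current_eef_rot())
E
```

```text
pics
scene {'fovy': 56.38656566528958, 'cx': 323.0447221650142, 'cy': 235.0354435050194, 'k1': -0.1091241049946757, 'eye': array([1325.27081475,  186.17472044,  920.80401209]), 'orientation': array([-2.3487041 , -0.01711212,  1.80466615])}
top {'fovy': 44.81032834153629, 'cx': 317.9026821588892, 'cy': 237.39618415607686, 'k1': 0.009537368153124356, 'eye': array([ 121.41489924,    8.89668037, 1759.04471448]), 'orientation': array([-2.91559967, -0.00430075, -1.56001095])}
[-3.13998733e+00 -3.09447590e-04  4.68758463e-01]
```

View pics/scene0.png

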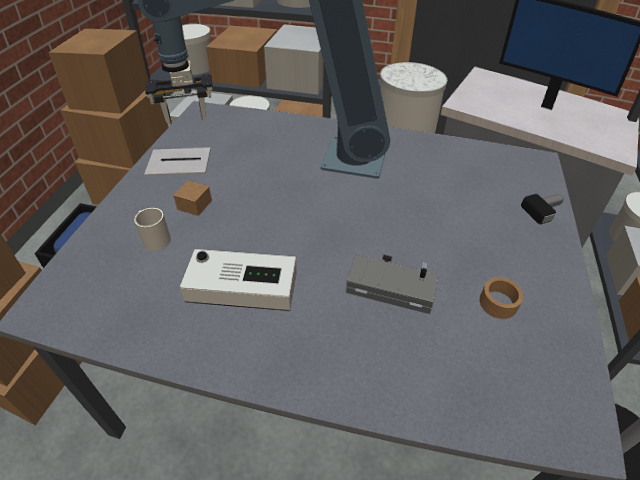

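View pics/top0.png

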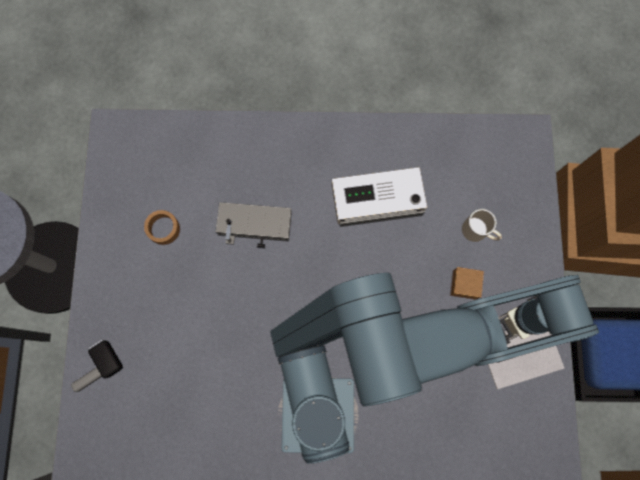

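The scene shows the charger (button at scene px 202,256; top px 415,199), the case with its latch peg (top px 229,222) and pull (262,243). Mug, box and tape sit to the sides. Next I'll write the helpers and take close wrist views.

```bash
cat > h.py <<'E'
from bench import robot
import numpy as np, cv2
from scipy.spatial.transform import Rotation as R
def K(d):
    f=240/np.tan(np.radians(d["fovy"])/2); return f
def px2w(d,u,v,z):
    f=K(d); p=np.array([(u-d["cx"])/f,(v-d["cy"])/f]); s=p.copy()
    for _ in range(20): s=p/(1+d["k1"]*(s@s))
    r=R.from_euler('xyz',d["orientation"]).apply([s[0],s[1],1]); e=np.array(d["eye"])
    return e+r*(z-e[2])/r[2]
def w2px(d,P):
    c=R.from_euler('xyz',d["orientation"]).inv().apply(np.atleast_2d(P)-d["eye"]); s=c[:,:2]/c[:,2:]
    return s*(1+d["k1"]*(s**2).sum(1,keepdims=True))*K(d)+[d["cx"],d["cy"]]
def snap(n,name):
    d=robot.get_image(n); cv2.imwrite(f"pics/{name}.png",d["img"])
    import pickle; pickle.dump(d,open(f"pics/{name}.pkl","wb")); return d
def load(name):
    import pickle; return pickle.load(open(f"pics/{name}.pkl","rb"))
def fr(o,yaw):  # local (x,y,z) -> world
    c,s=np.cos(yaw),np.sin(yaw)
    return lambda x,y,z: np.array([o[0]+c*x-s*y,o[1]+s*x+c*y,z])
E
python3 - <<'E'
from h import *
d=snap("top","top1")
P=lambda u,v,z:px2w(d,u,v,z).round(0)
print("charger corners",[P(*c,62) for c in((333,178),(419,169),(426,210),(338,219))],"btn",P(415,199,76))
print("case",[P(*c,50) for c in((219,203),(291,208),(290,239),(217,233))],"peg",P(229,222,85),"pull",P(262,243,42))
for n,(u,v) in dict(ch=(378,198),ca=(254,222)).items():
    p=P(u,v,40)
    for yaw in (0,-1.57,1.57,.47):
        try:
            robot.move_ptp([p[0]-100,p[1],330],[np.pi,0,yaw]);w=snap("wrist","w_"+n);print(n,yaw,w["eye"],w["orientation"],w["fovy"],w2px(w,p));break
        except robot.MotionError as e: print(e)
cv2.imwrite("pics/w1.png",np.hstack([cv2.resize(cv2.imread(f"pics/w_{n}.png"),(400,300)) for n in("ch","ca")]))
print(robot.current_t())
E
```

```text
charger corners [array([699., -38.,  62.]), array([ 731., -303.,   62.]), array([ 601., -320.,   62.]), array([569., -54.,  62.])] btn [ 631. -285.   76.]
case [array([619., 309.,  50.]), array([605.,  89.,  50.]), array([508.,  90.,  50.]), array([524., 310.,  50.])] peg [550. 270.  85.] pull [497. 174.  42.]
ch 0 [ 611.0293308  -178.6508596   495.66146192] [ 2.88530159e+00 -6.36982897e-04 -1.57186824e+00] 64.46118063983583 [[317.54349146 113.94897251]]
ca 0 [531.84060292 200.26015214 496.04062076] [ 2.88619558e+00 -1.04387833e-03 -1.57233202e+00] 64.46118063983583 [[317.29336845 115.07704067]]
3.3167
```

View pics/w1.png

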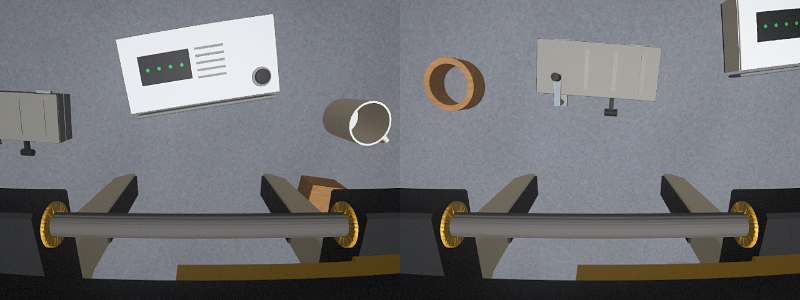

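The wrist pair shows the charger's top face (left half, corners about 117,40 / 272,15 / 279,93 / 131,114) and the case (right half, 537,38 / 661,47 / 655,101 / 538,91, peg at 556,77, pull at 611,112). Now fit the poses at full resolution.

```bash
cat > fit.py <<'E'
from h import *
from scipy.optimize import least_squares
def quad(d,guess):
    g=cv2.cvtColor(d["img"],cv2.COLOR_BGR2GRAY)
    m=np.zeros_like(g); poly=np.array(guess,np.int32)
    c=poly.mean(0); cv2.fillConvexPoly(m,((poly-c)*.8+c).astype(np.int32),255)
    # edge fit: for each side, sample normals and find strongest gradient, fit line, intersect
    gf=cv2.GaussianBlur(g,(3,3),0).astype(float); L=[]
    for i in range(4):
        a,b=np.array(guess[i],float),np.array(guess[(i+1)%4],float); t=(b-a)/np.linalg.norm(b-a); n=np.array([-t[1],t[0]])
        pts=[]
        for s in np.linspace(.1,.9,40):
            p=a+(b-a)*s; o=np.arange(-7,7.1,.5); q=(p+o[:,None]*n).astype(np.float32)
            pr=cv2.remap(gf.astype(np.float32),q[None,:,0],q[None,:,1],cv2.INTER_LINEAR)[0]
            k=np.abs(np.gradient(pr)); pts.append(q[k.argmax()])
        l=cv2.fitLine(np.array(pts),cv2.DIST_HUBER,0,.1,.01).ravel(); L.append(l)
    out=[]
    for i in range(4):
        a,b=L[i-1],L[i]; k=np.linalg.solve(np.array([[a[0],-b[0]],[a[1],-b[1]]]),[b[2]-a[2],b[3]-a[3]]); out.append(a[2:]+k[0]*a[:2])
    return np.array(out)
E
python3 - <<'E'
from fit import *
d=load("w_ch"); s=1.6
q=quad(d,[(117*s,40*s),(272*s,15*s),(279*s,93*s),(131*s,114*s)])
# back-left, back-right, front-right, front-left
W=lambda d,q,z:np.array([px2w(d,*p,z)for p in q])
w=W(d,q,62);print(q.round(1),w.round(1),[np.linalg.norm(w[i]-w[i-1]).round(1) for i in range(4)])
def rig(w,loc):
    f=lambda p:np.concatenate([(fr(p[:2],p[2])(x,y,0)-v)[:2] for (x,y),v in zip(loc,w)])
    r=least_squares(f,[w[0][0],w[0][1],0]);return r.x.round(4),r.fun.round(1)
print(rig(w,[(130,136),(130,-136),(0,-136),(0,136)]))
d=load("w_ca");
q=quad(d,[(137*s,38*s),(261*s,47*s),(255*s,101*s),(138*s,91*s)])
w=W(d,q,50);print(q.round(1),w.round(1),[np.linalg.norm(w[i]-w[i-1]).round(1) for i in range(4)])
print(rig(w,[(47,110),(47,-110),(-47,-110),(-47,110)]))
print(px2w(d,156*s,76*s,85),px2w(d,211*s,112*s,42))
o=d["img"].copy()
for p in q:cv2.circle(o,tuple(int(x) for x in p),2,(0,0,255),-1)
cv2.imwrite("pics/ca_c.png",cv2.resize(o[40:200,190:450],None,fx=3,fy=3))
E
```

```text
[[184.2  62. ]
 [437.   20.5]
 [447.  145.1]
 [209.6 182.1]] [[ 696.7  -35.3   62. ]
 [ 737.5 -303.7   62. ]
 [ 608.9 -322.6   62. ]
 [ 567.8  -55.    62. ]] [np.float64(130.3), np.float64(271.4), np.float64(130.0), np.float64(270.7)]
(array([ 5.884874e+02, -1.889477e+02,  1.512000e-01]), array([-0.2,  0.4, -0. , -0.1,  0. , -0.8,  0.2,  0.5]))
[[219.7  60.2]
 [417.5  76.4]
 [407.9 160.7]
 [218.1 147.2]] [[621.5 307.8  50. ]
 [604.1  90.1  50. ]
 [512.   96.4  50. ]
 [527.7 314.8  50. ]] [np.float64(94.0), np.float64(218.4), np.float64(92.4), np.float64(218.9)]
(array([ 5.663011e+02,  2.022892e+02, -7.500000e-02]), array([-0. ,  0.6,  0.8, -1. , -0.8, -0.3,  0. ,  0.7]))
[553.7730753  271.30968849  85.        ] [489.86218465 177.10562363  42.        ]
```

View pics/ca_c.png

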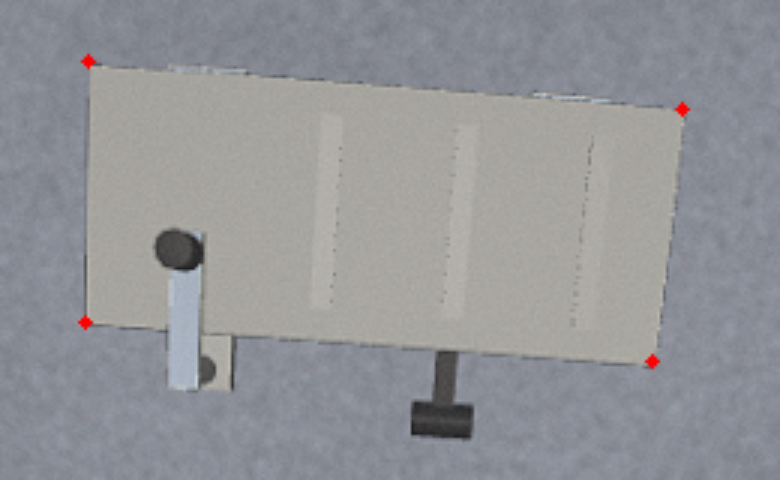

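Case yaw is −0.075 and charger yaw 0.151. The pull prediction agrees with its pixel to about 1 mm, and the latch is at 0. Next: swing the latch and open the lid.

```bash
cat >> h.py <<'E'
CY=-.075; CASE=fr((566.3,202.3),CY); HY=.1512; CH=fr((588.5,-188.9),HY)
PIV=(-63,67.5)
def D(yaw): return [np.pi,0,yaw]
def go(p,yaw,**k): return robot.move_linear(p,D(yaw),**k)
def peg(th,z): return CASE(PIV[0]+45*np.cos(th),PIV[1]+45*np.sin(th),z)
def pull(th,z0=12):
    c,s=np.cos(th),np.sin(th); return CASE(47-122*c+10*s,-30,25+122*s+10*c-z0)
def st(): print("t",round(robot.current_t(),1),"F",robot.current_contact_force().round(1),"w",round(robot.current_gripper_width()*93,1),"tcp",robot.current_tcp_pos().round(1))
E
python3 - <<'E'
from h import *
robot.move_gripper(.28)
robot.move_ptp(peg(0,130),D(CY)); go(peg(0,64),CY,f_stop=8); st()
robot.move_gripper(.19)
for th in np.linspace(0.15,1.65,11): go(peg(th,64),CY+th,speed=60)
st()
robot.move_gripper(.28); go(peg(1.65,140),CY+1.65); st()
robot.move_gripper(.5)
robot.move_ptp(pull(0)+[0,0,90],D(CY)); print(go(pull(0),CY,f_stop=8)); st()
robot.move_gripper(0); st()
for th in np.linspace(0.1,1.78,18):
    go(pull(th),CY,speed=70)
    if abs(th-.1)<.01 or th>1.6: st()
E
```

```text
t 6.0 F [-0.4  0.  -0.3] w 26.1 tcp [554.3 271.   65.5]
t 9.7 F [0.3 0.2 1.1] w 17.7 tcp [508.4 319.3  64. ]
t 10.8 F [ 0.   0.2 -0.7] w 26.2 tcp [507.9 319.1 139.4]
False
t 13.4 F [-1.2 -0.3  0.6] w 46.7 tcp [489.9 178.3  23.5]
t 13.9 F [-1.2  0.4  4.8] w 24.0 tcp [489.7 178.   23.6]
t 14.2 F [0.9 0.5 1.2] w 23.8 tcp [491.1 177.9  35.5]
t 19.4 F [1.5 3.5 4.2] w 23.6 tcp [636.6 167.2 134.2]
t 19.7 F [2.3 3.1 5. ] w 23.0 tcp [648.7 166.3 131.5]
```

```bash
python3 - <<'E'
from h import *
robot.move_gripper(.5); go(pull(1.78)+[0,0,70],CY); robot.move_gripper(0)
b=CH(30,-105,0)
robot.move_ptp(b+[0,0,110],D(HY)); print(go(b+[0,0,67.5],HY,speed=40,f_stop=15)); st()
robot.sleep(.2); go(b+[0,0,120],HY); robot.sleep(.5)
robot.move_gripper(.43)
robot.move_ptp(CH(-140,0,330),D(HY)); snap("wrist","w2_ch")
robot.move_ptp(CASE(-140,0,330),D(CY)); snap("wrist","w2_ca"); st()
cv2.imwrite("pics/w2.png",np.vstack([cv2.imread(f"pics/w2_{n}.png")[:300] for n in("ch","ca")]))
E
```

```text
False
t 24.7 F [-2.2  1.3  5.5] w 0.4 tcp [ 634.  -288.1   68.2]
t 29.5 F [-0.7 -0.2 -0.4] w 40.1 tcp [427.3 212.  329.8]
```

View pics/w2.png

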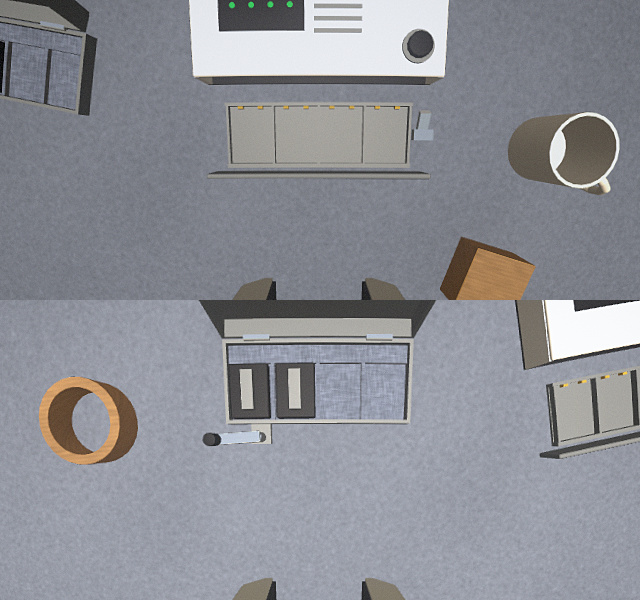

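The tray is out with its row of bays at (228–410, 104–165). The lid is fully open, the latch points sideways, and two batteries sit in the two left pockets with ridges at (247,89) and (294,89). Now I'll measure them.

```bash
cat >> h.py <<'E'
def ridge(d,u,v,z=40,w=45,lo=120):
    "ridge top centre and yaw near pixel: grey blob surrounded by black"
    u,v=int(u),int(v);s=d["img"][max(0,v-w):v+w,u-w:u+w].min(2); m=(s>lo).astype(np.uint8)
    n,l,S,c=cv2.connectedComponentsWithStats(m,connectivity=4)
    dark=cv2.dilate((s<75).astype(np.uint8),np.ones((3,3)));best=None
    for i in range(1,n):
        if 120<S[i,4]<2500:
            r=(l==i).astype(np.uint8);ring=cv2.dilate(r,np.ones((7,7)))-cv2.dilate(r,np.ones((5,5)));k=s[ring>0];fr_=(k<85).mean()
            if best is None or fr_>best[0]: best=(fr_,i)
    if best is None: return None
    r=(l==best[1]).astype(np.uint8);cn=cv2.findContours(r,cv2.RETR_EXTERNAL,cv2.CHAIN_APPROX_NONE)[0][0]
    b=cv2.boxPoints(cv2.minAreaRect(cn))+[u-w,max(0,v-w)]
    P=np.array([px2w(d,*p,z) for p in b]); e=[P[1]-P[0],P[2]-P[1]]; L=[np.linalg.norm(x) for x in e]; a=e[int(np.argmax(L))]
    yaw=np.arctan(a[1]/a[0]); return P.mean(0).round(1),round(float(yaw),3),np.round(L,1),round(best[0],2)
def loc(p,o,yaw):
    return R.from_euler('z',-yaw).apply(np.r_[np.array(p[:2])-o,0])[:2].round(1)
E
python3 - <<'E'
from h import *
d=load("w2_ca")
for u,v in((247,89),(294,89)):
    r=ridge(d,u,v);print(r, loc(r[0],(566.3,202.3),CY))
print(w2px(d,[CASE(-10,81,40),CASE(-10,27,40)]).round(0))
d=load("w2_ch")
for p in((228,104),(410,104),(410,165),(230,165)): print(loc(px2w(d,*p,19),(588.5,-188.9),HY))
for p in((208,173),(431,173)): print("panel",loc(px2w(d,*p,50),(588.5,-188.9),HY))
g=cv2.resize(d["img"][70:190,190:450],None,fx=3,fy=3);cv2.imwrite("pics/tr.png",g)
E
```

```text
(array([561.6, 283.8,  40. ]), -0.052, array([13.6, 42.9]), np.float64(0.96)) [-10.8  80.9]
(array([561.1, 278.2,  40. ]), -0.11, array([ 4.5, 42.3]), np.float64(0.92)) [-10.9  75.3]
[[246.  88.]
 [294.  88.]]
[-25.9 108.1]
[ -26.  -109.4]
[ -98.1 -113.1]
[-98.  109.3]
panel [-105.2  128.5]
panel [-105.4 -130.8]
```

View pics/tr.png

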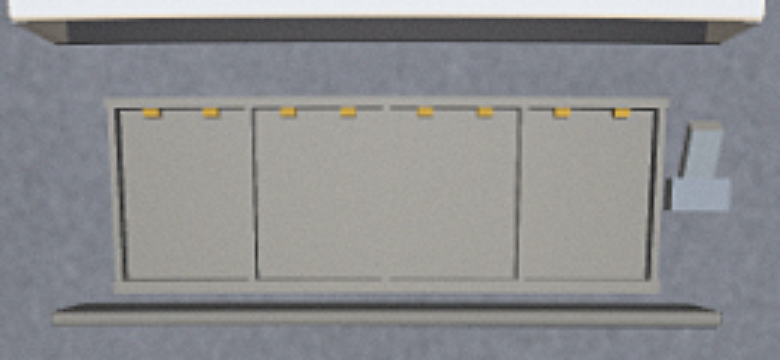

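```bash
cat >> h.py <<'E'
def bayc():
    d=load("w2_ch"); a=[loc(px2w(d,190+u/3,70+v/3,19),(588.5,-188.9),HY) for u,v in((119,108),(657,108),(651,281),(122,281))]
    return np.array(a)
def pick(p,yaw,z):
    robot.move_gripper(.36); robot.move_ptp([p[0],p[1],230],D(yaw)); go([p[0],p[1],z+25],yaw,speed=200)
    hit=go([p[0],p[1],z],yaw,speed=50,f_stop=8); robot.move_gripper(0); st()
    go([p[0],p[1],z+40],yaw,speed=80);go([p[0],p[1],230],yaw,speed=150); st(); return hit
def place(p,yaw,z):
    robot.move_ptp([p[0],p[1],230],D(yaw)); st(); go([p[0],p[1],z+20],yaw,speed=150); st()
    hit=go([p[0],p[1],z],yaw,speed=30,f_stop=5); st(); robot.move_gripper(.36); go([p[0],p[1],z+60],yaw); return hit
E
python3 - <<'E'
from h import *
b=bayc();print(b)
bx=-62.0; 
print(pick(CASE(-10.8,80.9,0),CY,27))
if 10<robot.current_gripper_width()*93<18:
    print(place(CH(b[:,0].mean(),82.5+b[:,1].mean(),0),HY,32))
robot.move_gripper(.36)
robot.move_ptp(CH(-140,0,330),D(HY)); snap("wrist","w3_ch"); snap("scene","s3");st()
robot.move_ptp(CASE(-140,0,330),D(CY)); snap("wrist","w3_ca")
cv2.imwrite("pics/w3.png",np.vstack([cv2.imread(f"pics/w3_{n}.png")[:300] for n in("ch","ca")]))
E
```

```text
[[ -28.2  106.2]
 [ -28.3 -108.3]
 [ -96.5 -109.3]
 [ -96.4  108.4]]
t 32.8 F [-0.8 -0.3  0. ] w 13.9 tcp [561.8 283.9  27.3]
t 34.7 F [ 0.3  1.5 -2.1] w 13.6 tcp [561.  283.6 228.7]
False
t 36.2 F [-0.9  0.1 -1.6] w 13.9 tcp [ 514.8 -116.8  230. ]
t 37.5 F [ 0.5  0.  -1.2] w 13.8 tcp [ 515.2 -117.7   52.8]
t 38.1 F [-0.7 -0.1  5.8] w 13.7 tcp [ 514.1 -117.3   32.2]
True
t 40.6 F [-0.2 -0.2 -0.3] w 33.5 tcp [ 449.9 -209.2  327.9]
```

View pics/w3.png

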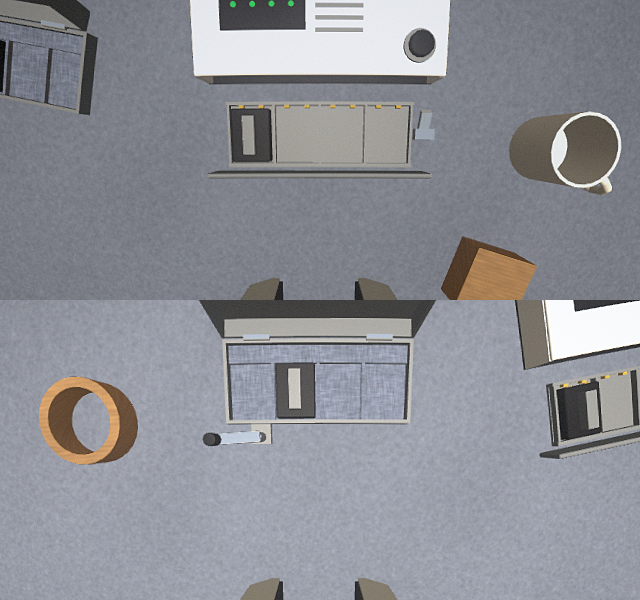

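The first battery lies flat in the leftmost bay (249,135). The second is still in its pocket with its ridge at (294,89). I'll move it now.

```bash
python3 - <<'E'
from h import *
b=bayc()
print(ridge(load("w3_ca"),294,89,w=32),CASE(-10,27,0))
print(pick(CASE(-10.8,27,0),CY,27))
if 10<robot.current_gripper_width()*93<18:
    print(place(CH(b[:,0].mean(),-27.5+b[:,1].mean(),0),HY,32))
robot.move_ptp(CASE(-140,0,330),D(CY)); snap("wrist","w4_ca")
robot.move_ptp(CH(-140,0,330),D(HY)); d=snap("wrist","w4_ch");st()
print(w2px(d,[CH(-62.3,82,45),CH(-62.3,-28,45)]))
cv2.imwrite("pics/w4.png",np.vstack([cv2.imread(f"pics/w4_{n}.png")[:300] for n in("ch","ca")]))
E
```

```text
(array([556.9, 230.3,  40. ]), 1.491, array([70.3, 68.2]), np.float64(0.64)) [558.35121392 229.97339516   0.        ]
t 45.3 F [0.1 0.1 0.6] w 13.8 tcp [557.7 230.1  27.3]
t 47.2 F [ 0.1 -0.2 -1.3] w 13.8 tcp [556.9 229.9 228.8]
False
t 48.8 F [ 0.1 -0.3 -1.9] w 13.6 tcp [ 531.4 -225.3  230. ]
t 50.2 F [ 1.2  0.1 -1.3] w 13.7 tcp [ 531.8 -226.6   52.9]
t 50.8 F [-1.3 -0.3  4. ] w 13.9 tcp [ 530.7 -226.    32.2]
True
t 55.4 F [-0.2  0.3 -1.5] w 33.5 tcp [ 450.4 -209.1  330.1]
[[247.81393396 134.97710956]
 [343.55530617 134.76890671]]
```

View pics/w4.png

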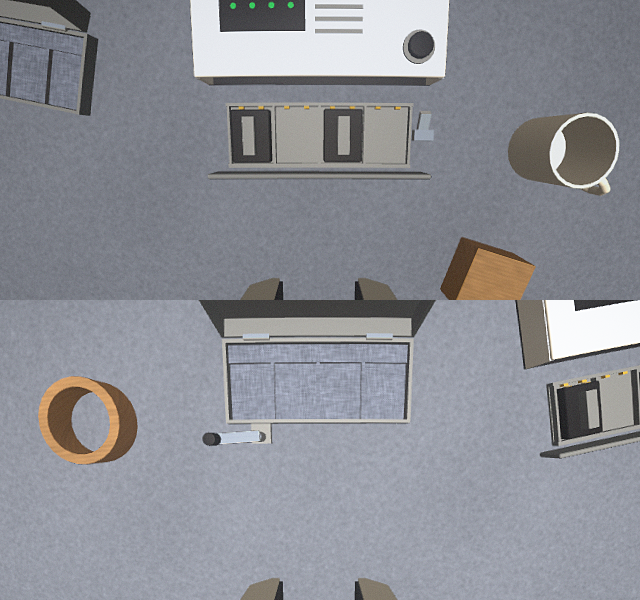

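Both batteries are flat, ridge up, in separate bays (249,135 and 343,135), and the case is empty. Go to the push position and take one last look before pushing.

```bash
python3 - <<'E'
from h import *
robot.move_gripper(0)
go(CH(-145,0,120),HY); go(CH(-145,0,22),HY); snap("wrist","w5");snap("scene","s5");st()
s=cv2.imread("pics/s5.png")[200:340,150:470]
cv2.imwrite("pics/v5.png",np.vstack([cv2.resize(cv2.imread("pics/w5.png"),(400,300)),cv2.resize(s,(400,175))]))
E
```

```text
t 58.6 F [-0.3  0.1  0.6] w 0.4 tcp [ 446.  -211.4   23.1]
```

View pics/v5.png

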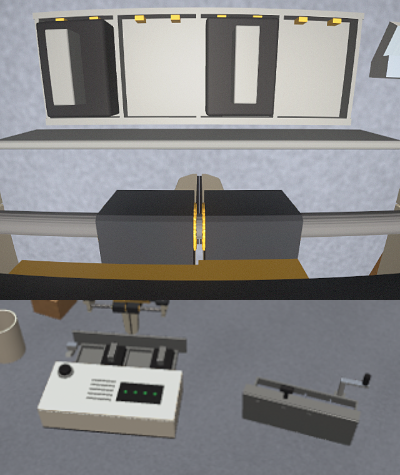

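Both batteries are still seated in their bays (wrist view 78,65 and 240,65). Now push.

```bash
python3 - <<'E'
from h import *
print(go(CH(-40,0,22),HY,speed=70,f_stop=30)); st()
print(go(CH(-8,0,22),HY,speed=25,f_stop=22)); st(); print(loc(robot.current_tcp_pos(),(588.5,-188.9),HY))
robot.sleep(.3)
go(CH(-60,0,22),HY,speed=50); robot.sleep(.3); st()
go(CH(-140,0,150),HY); robot.move_ptp(CH(-140,0,330),D(HY)); d=snap("wrist","w6"); st()
cv2.imwrite("pics/v6.png",d["img"][:300])
E
```

```text
False
t 60.2 F [-6.7 -2.5  6.7] w 0.6 tcp [ 548. -195.   22.]
True
t 61.4 F [-5.5 -1.9  3. ] w 0.1 tcp [ 572.  -191.2   21.6]
[-16.7   0.2]
t 63.0 F [-0.2 -0.1 -0.4] w 0.1 tcp [ 529.3 -197.9   21.9]
t 64.9 F [-0.1 -0.9  0.4] w 0.8 tcp [ 449.5 -209.4  327.4]
```

View pics/v6.png

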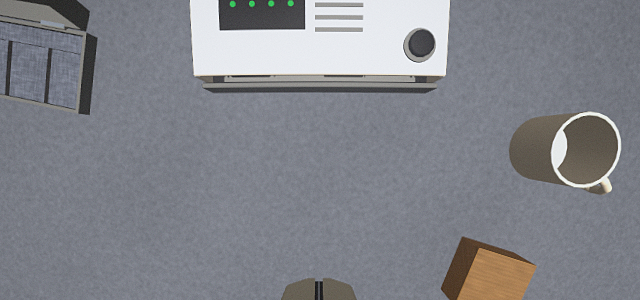

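The tray stayed shut after the fingers withdrew (panel edge at v≈88, flush with the charger). Next: close the lid and swing the latch back.

```bash
python3 - <<'E'
from h import *
robot.move_gripper(.5)
robot.move_ptp(pull(1.78)+[0,0,80],D(CY)); print(go(pull(1.78),CY,f_stop=8,speed=100)); st()
robot.move_gripper(0); st()
for th in np.linspace(1.68,-.01,18): go(pull(th),CY,speed=70)
st()
robot.move_gripper(.5); go(pull(0)+[0,0,110],CY)
robot.move_gripper(.28)
robot.move_ptp(peg(1.61,130),D(CY+1.61)); print(go(peg(1.61,64),CY+1.61,f_stop=8)); st()
robot.move_gripper(.19); st()
for th in np.linspace(1.5,-.03,11): go(peg(th,64),CY+th,speed=60)
st()
robot.move_gripper(.28); go(peg(0,140),CY)
robot.move_ptp(CASE(-140,0,330),D(CY)); d=snap("wrist","w7"); s=snap("scene","s7"); st()
cv2.imwrite("pics/v7.png",np.vstack([d["img"][:300],cv2.resize(s["img"][180:330,130:530],(640,240))]))
print(w2px(d,peg(0,85)),w2px(d,pull(0,-7)))
E
```

```text
False
t 68.4 F [-0.9 -0.1  0.5] w 46.4 tcp [646.5 166.2 131. ]
t 68.9 F [-0.3  0.4  2. ] w 23.6 tcp [646.1 166.6 130.7]
t 74.8 F [ 1.6  2.9 -1.7] w 23.7 tcp [489.1 178.   21.5]
False
t 78.7 F [-0.6  0.4 -0.4] w 25.8 tcp [510.6 319.2  64.4]
t 79.1 F [-0.5 -0.6  0. ] w 17.6 tcp [510.4 319.4  64.6]
t 82.3 F [-1.3  6.  -0.2] w 17.8 tcp [553.  271.5  64.1]
t 84.4 F [-0.2 -0.6 -0.6] w 25.9 tcp [426.8 212.8 327.8]
[[251.63740866  88.71024874]] [[343.92889783 145.26416824]]
```

View pics/v7.png

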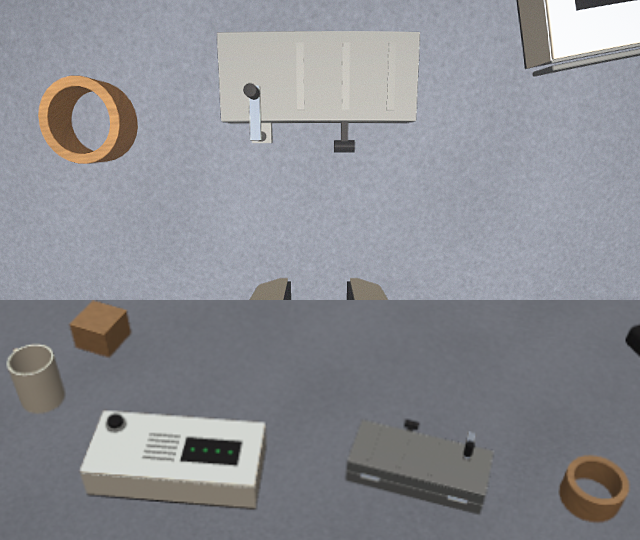

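The lid is shut with the latch lying straight back over it (peg at 251,90; expected 251.6,88.7). The tray is shut and the bystanders are untouched, so I'm handing in.

```bash
python3 -c "
from bench import robot
print(robot.hand_in())"
```

```text
the job is handed in; nothing more can be done
None
```

The job is done and handed in at about 84 s: both batteries present (only two were there) lie flat, ridge up, in separate bays, the tray is latched shut, and the empty case is closed with its latch back over the lid.

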